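Re-rack the touch-up spray cans in reverse order

TASK

Move the four small spray cans from the coloured holders of the old wooden rack into the four bays of the new grey rack, one can to a bay, in reverse order: the can that starts nearest the old rack's yellow end block goes into the bay farthest from the new rack's yellow block, the next can into the next bay, and so on. Never let a can tip over, and leave all four standing upright on the floors of their bays.

Things in the scene. Friction and masses are not known exactly. Their poses are not given: they have to be found in the camera images.
- red_can: small red touch-up spray can, standing upright: red body 40 mm in diameter and 88 mm tall, silver rims, then a red cap 33 mm in diameter up to 115 mm; about 0.11 kg. Origin: centre of its underside; z up along the can. It starts in the red holder.
- blue_can: small blue touch-up spray can, standing upright: blue body 40 mm in diameter and 88 mm tall, silver rims, then a blue cap 33 mm in diameter up to 115 mm; about 0.11 kg. Origin: centre of its underside; z up along the can. It starts in the blue holder.
- green_can: small green touch-up spray can, standing upright: green body 40 mm in diameter and 88 mm tall, silver rims, then a green cap 33 mm in diameter up to 115 mm; about 0.11 kg. Origin: centre of its underside; z up along the can. It starts in the green holder.
- white_can: small white touch-up spray can, standing upright: white body 40 mm in diameter and 88 mm tall, silver rims, then a white cap 33 mm in diameter up to 115 mm; about 0.11 kg. Origin: centre of its underside; z up along the can. It starts in the white holder.
- red_holder: fixed single square holder with red walls, 66 x 66 mm, 25 mm high, walls 3 mm, black floor 4 mm thick (inside 60 x 60 mm); it sits on the old rack's plank in one of its four places, and the red can stands in it at the start. Origin: centre of its underside; axes as the old rack's.
- blue_holder: fixed single square holder with blue walls, 66 x 66 mm, 25 mm high, walls 3 mm, black floor 4 mm thick (inside 60 x 60 mm); it sits on the old rack's plank in one of its four places, and the blue can stands in it at the start. Origin: centre of its underside; axes as the old rack's.
- green_holder: fixed single square holder with green walls, 66 x 66 mm, 25 mm high, walls 3 mm, black floor 4 mm thick (inside 60 x 60 mm); it sits on the old rack's plank in one of its four places, and the green can stands in it at the start. Origin: centre of its underside; axes as the old rack's.
- white_holder: fixed single square holder with white walls, 66 x 66 mm, 25 mm high, walls 3 mm, black floor 4 mm thick (inside 60 x 60 mm); it sits on the old rack's plank in one of its four places, and the white can stands in it at the start. Origin: centre of its underside; axes as the old rack's.
- old_rack: old rack, fixed: wooden plank 72 (x) by 300 (y) by 18 mm with a yellow end block (72 x 30, 50 mm high) at its +y end, centred at y = +165 mm. The four holders sit on it in a row at y = +108, +36, -36, -108 mm; which colour is where varies. Origin: centre of the plank's underside; y along the row to the yellow block. Either rack may be nearer to the robot.
- new_rack: new rack, fixed: grey steel tray with four empty bays and a yellow end block (72 x 30, 50 mm high) at its +y end, centred at y = +161.5 mm. Bay centres: x = 0, y = +108, +36, -36, -108 mm; each bay 64 (x) by 67 mm (y) inside, floor 5 mm above the origin, walls up to 30 mm. Origin: centre of the tray's underside; y along the row to the yellow block.

How it is judged (in metres and radians):
At the end, for the whole second after the job is handed in: Every can stands in the new-rack bay mirroring its starting place (old place y to bay -y): within 16 mm across and 18 mm along the row of the bay's centre, its underside under 12 mm above the rack's underside (on the bay floor), tilted under 0.12 rad, at rest (x of red_can in the frame of new_rack between -0.016 and 0.016 m and z of each of red_can, blue_can, green_can, white_can in the frame of new_rack below 0.012 m and angle between each of red_can, blue_can, green_can, white_can's own z axis and vertical below 0.12 rad and linear speed of each of red_can, blue_can, green_can, white_can below 0.02 m/s and ((y of red_holder in the frame of old_rack between 0.088 and 0.128 m and y of red_can in the frame of new_rack between -0.126 and -0.09 m) or (y of red_holder in the frame of old_rack between 0.016 and 0.056 m and y of red_can in the frame of new_rack between -0.054 and -0.018 m) or (y of red_holder in the frame of old_rack between -0.056 and -0.016 m and y of red_can in the frame of new_rack between 0.018 and 0.054 m) or (y of red_holder in the frame of old_rack between -0.128 and -0.088 m and y of red_can in the frame of new_rack between 0.09 and 0.126 m)) and x of blue_can in the frame of new_rack between -0.016 and 0.016 m and ((y of blue_holder in the frame of old_rack between 0.088 and 0.128 m and y of blue_can in the frame of new_rack between -0.126 and -0.09 m) or (y of blue_holder in the frame of old_rack between 0.016 and 0.056 m and y of blue_can in the frame of new_rack between -0.054 and -0.018 m) or (y of blue_holder in the frame of old_rack between -0.056 and -0.016 m and y of blue_can in the frame of new_rack between 0.018 and 0.054 m) or (y of blue_holder in the frame of old_rack between -0.128 and -0.088 m and y of blue_can in the frame of new_rack between 0.09 and 0.126 m)) and x of green_can in the frame of new_rack between -0.016 and 0.016 m and ((y of green_holder in the frame of old_rack between 0.088 and 0.128 m and y of green_can in the frame of new_rack between -0.126 and -0.09 m) or (y of green_holder in the frame of old_rack between 0.016 and 0.056 m and y of green_can in the frame of new_rack between -0.054 and -0.018 m) or (y of green_holder in the frame of old_rack between -0.056 and -0.016 m and y of green_can in the frame of new_rack between 0.018 and 0.054 m) or (y of green_holder in the frame of old_rack between -0.128 and -0.088 m and y of green_can in the frame of new_rack between 0.09 and 0.126 m)) and x of white_can in the frame of new_rack between -0.016 and 0.016 m and ((y of white_holder in the frame of old_rack between 0.088 and 0.128 m and y of white_can in the frame of new_rack between -0.126 and -0.09 m) or (y of white_holder in the frame of old_rack between 0.016 and 0.056 m and y of white_can in the frame of new_rack between -0.054 and -0.018 m) or (y of white_holder in the frame of old_rack between -0.056 and -0.016 m and y of white_can in the frame of new_rack between 0.018 and 0.054 m) or (y of white_holder in the frame of old_rack between -0.128 and -0.088 m and y of white_can in the frame of new_rack between 0.09 and 0.126 m))); the robot touches nothing.
It fails at once if a can tips over (more than 0.8 rad) (angle between any of red_can, blue_can, green_can, white_can's own z axis and vertical above 0.8 rad).
It also fails if it takes over 102 s, if anything falls off the work surface, if the arm or the gripper's body presses on something with over 40 N, if the wrist force passes 120 N, or if a joint passes its speed limit or range.

ROBOT

A 6-joint arm with a two-finger parallel gripper is mounted at the origin on the work surface. World frame = base frame: x ahead of the robot, y to its left, z up, the work surface at z = 0. Lengths are in m, angles in degrees, forces in N, time in s.
With the tool pointing down it reaches from about 0.4 to 0.825 m from the base axis. Payload 7 kg.
Tool frame: the origin (TCP) lies at the very end of the fingers, on their centre line; the grasp point (between the pads) lies 19 mm behind it (r.grip_depth is the distance from the TCP to the grasp point, in m); z points along the fingers, y is the line along which they close (so a half turn about z gives the same grasp; the last joint's range is limited). The gripper opens to 88 mm and grips with 3 to 60 N. Pads are 19 mm wide; open, the fingers measure 130 mm over their backs; the gripper's body (78 mm by 193 mm) begins 47 mm behind the grasp point.
Start: joints at [80.334, 20.546, 0.682, 0, -70.136, -16.507], TCP at [0.298, 0.606, 0.227] pointing down, gripper open.
Joint ranges: [-176.03, 176.03], [-82.01, 121.73], [-58.28, 71.71], [-173.87, 95.51], [-174.79, -0.11], [-173.66, 173.66]. Speed limits (degrees/s): [136.94, 136.94, 172.46, 180, 180, 180].

INTERFACE

Orientations are given as [roll, pitch, yaw] about the fixed x, y, z axes, in that order (R = Rz(yaw) Ry(pitch) Rx(roll)).
In Python, from plant import r gives the robot as it stands.
- The arm moves only by the tool play_rows, never from a script. Its argument "rows" is a list that holds one entry, the list of rows, each a list of 5 numbers: the closure, from 0 (fully open) to 1 (shut), then the shift along the tool's x, y, z each as a share of 0.5 m, from -1 to 1, then the turn about the tool's z as a share of 1.5 rad, from -1 to 1. A call has exactly 8 rows; each row is the pose to reach, as a shift and turn from the pose commanded when the call began, along the tool's axes at that moment; what a row does not reach only later rows make up. A row lasts 1/12 s, in which the tool goes at most 41.7 mm and 7.16 degrees, less where a joint would pass 70% of its speed; a pose out of reach is approached as far as the arm can. A call with a number of a shift or a turn outside -1 to 1 is refused whole. A call with a gripper value outside its range is refused whole. The fingers move at their own pace and stop on an object; "squeeze" is the grip in N (left out, the last holds). Time passes only in rows, so rows that repeat a pose let the fingers close, or fill a call up. It gives the time, the measured TCP pose, the force, the opening and the grip force at its end, in the units of the state.
- r.get_state(): the state, without advancing time (a new reading comes with each control period).
- r.capture(name): name is "scene" or "side" or "wrist"; returns the picture (420x560x3 uint8, red, green, blue); there is no depth.
- r.camera_info(name): a dict with "fovy" (degrees; the focal length in pixels is half the picture's height over the tangent of half this angle, whatever the lens; pixels are square), "cx", "cy" (the principal point, pixels), "pose" (4x4, takes a point from camera to world coordinates). Camera axes: x right, y down, z forward; pixel columns grow to the right and rows downward; lengths in m; the calibration is good to about 2 mm. The wrist camera is an equidistant fisheye: a pixel r from the principal point sees the ray r / f radians off the axis. A picture is of the moment at which its call begins: read the wrist's pose just before it. camera_info takes no time and is no camera call; for the wrist camera it gives the pose at the moment of the call.
- r.close_job(): hands the job in; it is judged then, once.
The state is a dict: "time_s": time; "joints": joint angles; "qd": joint speeds; "joint_torque": joint torques, N m; "tcp_pos": TCP position; "eef_rot": TCP orientation; "contact_force": force on the tool from outside, world axes, zero at the start; "moment": the same for the moment, N m; "gripper_width": finger opening in m; "gripper_force": force on a finger pad.
Only numpy, scipy, OpenCV 4.12 (cv2) and the standard library are available. Lean on these libraries where they do the work, as an engineer would, in place of code of your own. Each camera call takes 0.05 s, during which the arm holds its last target. There are 200 camera calls.

## Working session

There is one attempt and no reset: what is moved stays moved. The work goes in short steps, Python scripts to look and compute and a tool call to move; the robot and the scene stay as the last step left them, time stands still between calls to the robot, and variables do not carry over. Pictures are saved under pics/ and viewed, at most 14 in all, crops included, and the job is handed in when it is done.

Besides the shell and the picture viewer there is one more tool, called after ">>>" by a JSON object that holds its "op" and its "data". play_rows: Moves the arm, as the interface text tells. Its arguments: {"type":"object","properties":{"rows":{"type":"array","items":{"type":"array","items":{"type":"array","items":{"type":"number"}}}},"squeeze":{"type":"number"}},"required":["rows"]}

```bash
mkdir -p pics; ls; python3 - <<'E'
from plant import r
import cv2,numpy as np
s=r.get_state();print(s)
for n in("scene","side","wrist"):
    i=r.camera_info(n);print(n,i)
    im=r.capture(n);cv2.imwrite(f"pics/{n}0.png",im[:,:,::-1])
E
```

```text
pics
{'time_s': 0.0, 'joints': array([ 8.03345758e+01,  2.05918204e+01,  6.32937824e-01, -2.06835818e-02,
       -7.01359387e+01, -1.65049152e+01]), 'qd': array([-0.02763434, -0.03091609,  0.0083603 ,  0.15293543, -0.06322373,
       -0.00571815]), 'joint_torque': array([-5.39185075e-04, -5.82718170e+01,  2.93048036e+01,  6.99754804e+00,
        7.03870930e-03, -1.48589302e-04]), 'tcp_pos': array([0.29752713, 0.605333  , 0.22561022]), 'eef_rot': array([ 1.79903561e+02, -8.29860111e-03, -2.61773766e+01]), 'contact_force': array([ 1.1944378 , -0.21998471,  0.96194925]), 'moment': array([ 0.00074464, -0.03620267,  0.04543437]), 'gripper_force': 0.0, 'gripper_width': 0.08728845091566706}
scene {'fovy': 52.71073403953554, 'cx': 275.9231122373803, 'cy': 202.29419154024768, 'pose': array([[ 0.58325744,  0.68621649, -0.43464663,  0.8597722 ],
       [ 0.81221414, -0.49987304,  0.30072434, -0.2276881 ],
       [-0.01090613, -0.52842585, -0.8489094 ,  0.61485467],
       [ 0.        ,  0.        ,  0.        ,  1.        ]])}
side {'fovy': 46.74583917424059, 'cx': 278.56747799740344, 'cy': 207.67678047619054, 'pose': array([[-0.79512849, -0.33672099,  0.50437056,  0.13957514],
       [-0.6064152 ,  0.44913974, -0.65615097,  0.51647666],
       [-0.00559305, -0.82758231, -0.56131653,  0.52432289],
       [ 0.        ,  0.        ,  0.        ,  1.        ]])}
wrist {'fovy': 65.70646984690485, 'cx': 279.174202975339, 'cy': 209.9046529232748, 'pose': array([[-0.44136647, -0.86079421, -0.25343434,  0.36495584],
       [-0.89732258,  0.42427604,  0.1216636 ,  0.57310067],
       [ 0.00279879,  0.28111059, -0.9596713 ,  0.38420312],
       [ 0.        ,  0.        ,  0.        ,  1.        ]])}
```

View pics/scene0.png

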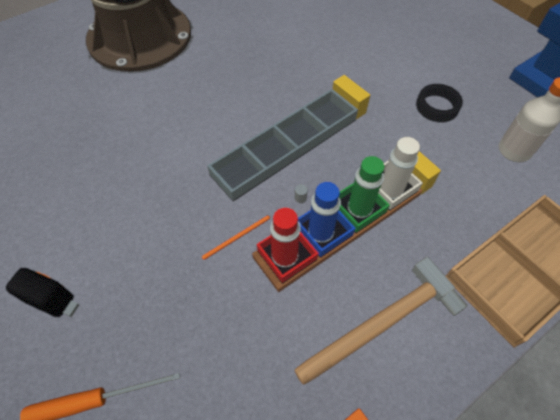

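View pics/side0.png

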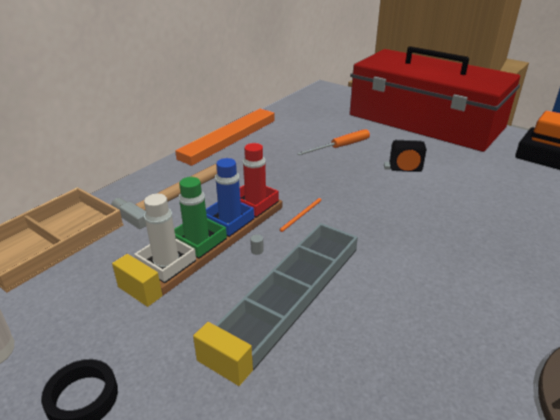

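View pics/wrist0.png

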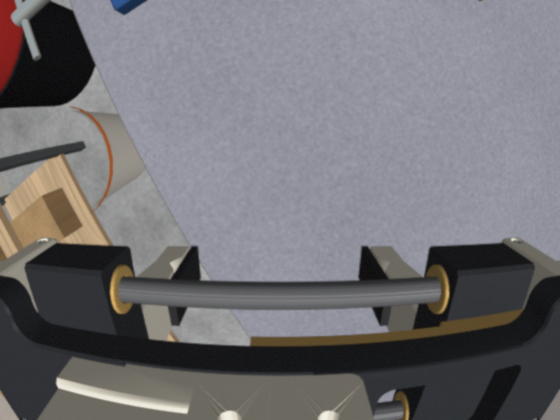

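The scene view shows, from the old rack's yellow block: white cap (406,147), green (371,168), blue (326,193), red (286,220). The new tray runs from (222,185) to its yellow block at (352,95). The side view shows the same order. I'll take enlarged crops to measure from.

```bash
python3 - <<'E'
import cv2
def crop(f,x0,y0,x1,y1,k,o):
    im=cv2.imread(f)[y0:y1,x0:x1];im=cv2.resize(im,None,fx=k,fy=k,interpolation=cv2.INTER_CUBIC)
    for x in range(-(-x0//10)*10,x1,10):
        c=int((x+.5-x0)*k);cv2.line(im,(c,0),(c,8 if x%50 else 16),(0,255,255),1)
        if x%20==0:cv2.putText(im,str(x),(c-10,24),0,.35,(255,255,255),1)
    for y in range(-(-y0//10)*10,y1,10):
        c=int((y+.5-y0)*k);cv2.line(im,(0,c),(8,c),(0,255,255),1)
        if y%20==0:cv2.putText(im,str(y),(10,c+4),0,.35,(255,255,255),1)
    cv2.imwrite(o,im)
crop("pics/scene0.png",200,70,400,210,4,"pics/c1.png")
crop("pics/scene0.png",245,125,445,270,4,"pics/c2.png")
crop("pics/side0.png",190,220,370,385,3.6,"pics/c3.png")
crop("pics/side0.png",110,135,300,285,4,"pics/c4.png")
E
```

```text
(no output)
```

View pics/c1.png

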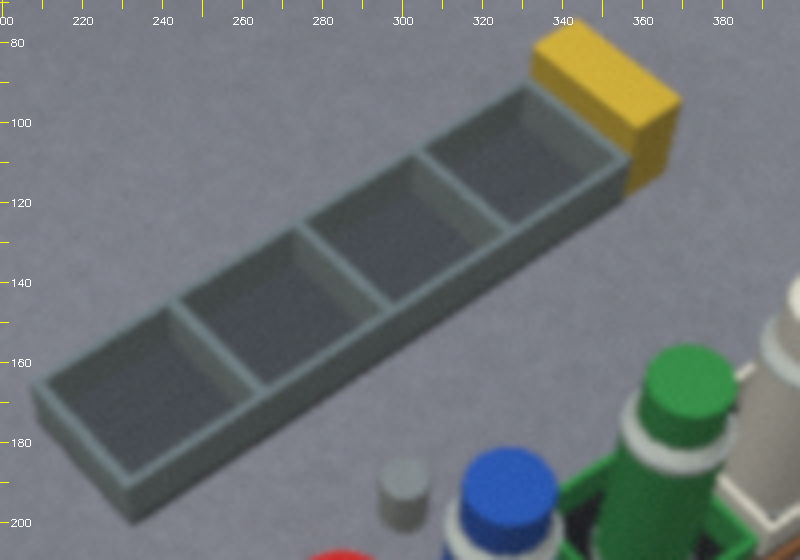

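View pics/c2.png

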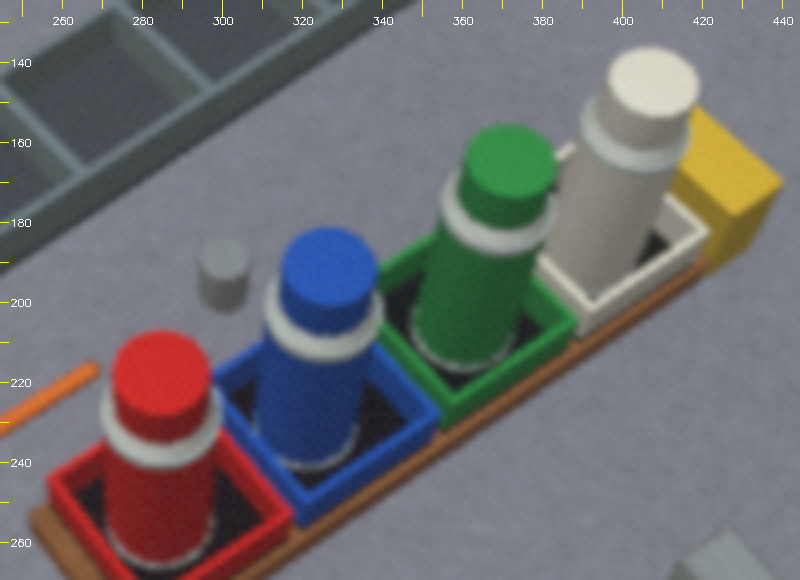

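View pics/c3.png

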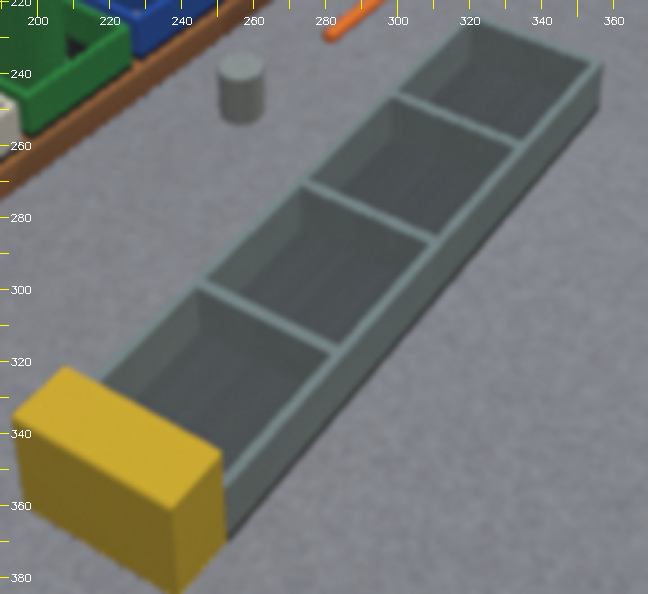

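View pics/c4.png

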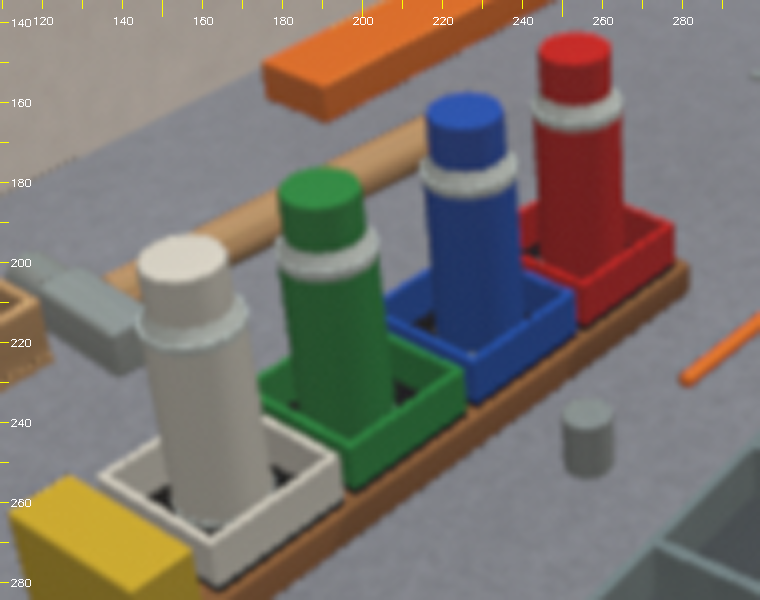

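In the scene crop, the tray's top corners are at (208.5,165.5), (231.5,191.3), (357.3,108.8) and (332.8,89.8). The cap tops are red (285,217.8), blue (327,191.3), green (372.3,165) and white (407.8,145). The side crop shows the same features, with the new yellow block's top at (193,335), (208,321), (251,345) and (237,361).

```bash
cat > h.py <<'E'
from plant import r
import numpy as np
def ray(n,u,v,z):
    i=r.camera_info(n);f=210/np.tan(np.radians(i["fovy"]/2));P=i["pose"]
    d=P[:3,:3]@[(u-i["cx"])/f,(v-i["cy"])/f,1];o=P[:3,3]
    return (o+d*(z-o[2])/d[2])[:2]
def fit(m,w):
    m=np.array(m);w=np.array(w);a=m-m.mean(0);b=w-w.mean(0)
    t=np.arctan2((a[:,0]*b[:,1]-a[:,1]*b[:,0]).sum(),(a*b).sum());c,s=np.cos(t),np.sin(t);R=np.array([[c,-s],[s,c]])
    o=w.mean(0)-R@m.mean(0);return o,np.degrees(t),R,w-(m@R.T+o)
def go(x,y,z,yaw,s=None):
    s=s or r.get_state();p=s["tcp_pos"];a=np.radians(s["eef_rot"][2])
    d=np.array([x,y,z])-p;dy=(yaw-np.degrees(a)+90)%180-90
    return np.round([(d[0]*np.cos(a)+d[1]*np.sin(a))/.5,(d[0]*np.sin(a)-d[1]*np.cos(a))/.5,-d[2]/.5,-np.radians(dy)/1.5],4)
E
python3 - <<'E'
from h import *
sc=[(208.5,165.5,-1,-146.5,30),(231.5,191.25,1,-146.5,30),(357.25,108.75,1,146.5,30),(332.75,89.75,-1,146.5,30),(332.5,81,-1,146.5,50),(343.75,74,-1,176.5,50),(369.75,94.5,1,176.5,50),(358.75,102,1,146.5,50)]
si=[(356.7,237.8,-1,-146.5,30),(320.6,225.1,1,-146.5,30),(192.8,335.1,1,176.5,50),(208.1,321.2,1,146.5,50),(251.2,345.3,-1,146.5,50),(237.3,360.6,-1,176.5,50)]
W={n:[ray(n,u,v,z/1e3) for u,v,_,_,z in L] for n,L in(("scene",sc),("side",si))}
for sg in(1,-1):
  for n,L in(("scene",sc),("side",si),("both",sc+si)):
    w=W[n] if n in W else W["scene"]+W["side"]
    o,t,R,e=fit([(sg*x*.036,y/1e3) for _,_,x,y,_ in L],w)
    print(sg,n,o.round(4),t.round(2),(1e3*e).round(1).tolist())
cans=dict(red=((285,217.75),(253.25,146.9)),blue=((327,191.25),(225.9,162.5)),green=((372.25,165),(189.9,181.6)),white=((407.75,145),(155.25,199.5)))
C=[]
for k,(a,b) in cans.items():
    p,q=ray("scene",*a,.137),ray("side",*b,.137);C.append((p+q)/2);print(k,p.round(4),q.round(4),C[-1].round(4))
print(fit([(0,-.108),(0,-.036),(0,.036),(0,.108)],C))
E
```

```text
1 scene [0.457  0.0749] 3.34 [[1.7, 2.6], [-1.9, 1.9], [-2.3, 0.5], [3.6, -0.0], [0.3, -0.6], [0.0, -0.7], [-1.1, -2.2], [-0.4, -1.5]]
1 side [0.4526 0.0776] 2.96 [[1.9, 2.3], [-2.6, 4.6], [-0.4, -2.4], [-1.0, -0.8], [1.1, -0.6], [1.1, -3.1]]
1 both [0.455 0.076] 3.1 [[4.4, 1.4], [0.7, 0.9], [-0.9, -0.5], [5.0, -1.4], [1.7, -2.0], [1.3, -2.1], [0.2, -3.2], [0.9, -2.5], [-0.9, 3.9], [-5.3, 6.0], [-2.3, -0.9], [-3.0, 0.7], [-0.9, 1.0], [-0.8, -1.4]]
-1 scene [0.4571 0.0749] 3.4 [[-70.4, -1.6], [69.7, 6.1], [69.7, 4.8], [-68.2, -4.3], [-71.5, -4.9], [-71.8, -5.0], [70.9, 2.1], [71.5, 2.8]]
-1 side [0.4525 0.0776] 2.84 [[-69.6, -1.4], [69.7, 8.3], [71.3, 1.2], [70.7, 2.9], [-71.0, -4.3], [-71.1, -6.7]]
-1 both [0.455 0.076] 3.07 [[-67.4, -2.5], [72.7, 4.8], [71.0, 3.4], [-67.0, -5.2], [-70.2, -5.8], [-70.7, -6.0], [72.0, 0.7], [72.8, 1.4], [-72.6, 0.0], [66.7, 9.9], [69.5, 2.9], [68.8, 4.6], [-72.9, -2.8], [-72.8, -5.3]]
red [ 0.6412 -0.0627] [ 0.6373 -0.0598] [ 0.6393 -0.0612]
blue [0.6414 0.0075] [0.6375 0.0103] [0.6394 0.0089]
green [0.6446 0.0865] [0.6408 0.0888] [0.6427 0.0877]
white [0.648  0.1523] [0.6446 0.1548] [0.6463 0.1535]
(array([0.64191625, 0.04721823]), np.float64(-1.9264018634415725), array([[ 0.99943483,  0.03361572],
       [-0.03361572,  0.99943483]]), array([[ 0.00098346, -0.00052416],
       [-0.00127481, -0.00234167],
       [-0.00046031,  0.0044853 ],
       [ 0.00075166, -0.00161946]]))
```

Tray at (0.455, 0.076), yaw 3.1°; cans at x≈0.64. A fixed yaw of −90° closes the fingers across both racks. That makes tool x = −world y, tool y = −world x and tool z = −world z. White goes first.

```bash
python3 -c "
from h import *
print(go(.646,.1535,.225,-90))"
```

```text
[1.0241 0.5039 0.0017 0.7427]
```

>>> {"op": "play_rows", "data": {"rows": [[[0, 0.075, 0.037, 0, 0.08], [0, 0.15, 0.074, 0, 0.16], [0, 0.225, 0.11, 0, 0.24], [0, 0.3, 0.147, 0, 0.32], [0, 0.375, 0.184, 0, 0.4], [0, 0.45, 0.22, 0, 0.48], [0, 0.525, 0.257, 0, 0.56], [0, 0.6, 0.295, 0, 0.64]]], "squeeze": 25}}

```text
time_s: 0.82
tcp_pos: [0.5021, 0.34, 0.2265]
eef_rot: [180.0, -0.0, -81.5]
contact_force: [0.2, 0.9, -0.9]
gripper_width: 0.0875
gripper_force: 0.0
```

```bash
python3 -c "
from h import *
print(go(.646,.1535,.225,-90),r.get_state()['joints'].round(1))"
```

```text
[ 0.4114 -0.2296  0.0031  0.0989] [ 52.5  14.1  -8.4  -0.  -67.5 -44. ]
```

>>> {"op": "play_rows", "data": {"rows": [[[0, 0.07, -0.04, 0, 0.05], [0, 0.14, -0.08, 0, 0.1], [0, 0.21, -0.12, 0, 0.1], [0, 0.28, -0.16, 0, 0.1], [0, 0.35, -0.2, 0, 0.1], [0, 0.411, -0.23, 0, 0.1], [0, 0.411, -0.23, 0, 0.1], [0, 0.411, -0.23, 0, 0.1]]]}}

```text
time_s: 1.48
tcp_pos: [0.6471, 0.1543, 0.2256]
eef_rot: [179.9, -0.0, -90.0]
contact_force: [0.2, -0.2, 0.1]
gripper_width: 0.0877
gripper_force: 0.0
```

```bash
python3 -c "
from h import *
import cv2
print(go(.646,.1535,.225,-90),r.get_state()['eef_rot']);print(r.camera_info('wrist')['pose'].round(4).tolist())
cv2.imwrite('pics/w1.png',r.capture('wrist')[:,:,::-1])"
```

```text
[0.0016 0.0022 0.0012 0.0003] [ 1.79924370e+02 -3.42235344e-02 -8.99729452e+01]
[[-1.0, 0.0004, -0.0024, 0.6466], [-0.0003, 0.9602, 0.2792, 0.0795], [0.0024, 0.2792, -0.9602, 0.3841], [0.0, 0.0, 0.0, 1.0]]
```

View pics/w1.png

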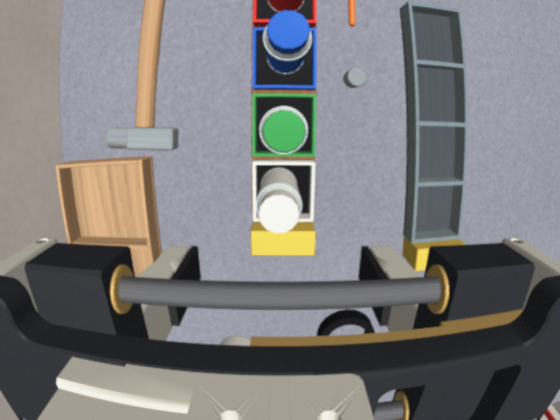

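The wrist view shows the white cap at (280,210), the green at (284,130), the blue at (289,31) and the tray on the right, with outer top corners near (403,5) and (460,12). I'll cross-check the measured positions against it.

```bash
cat >> h.py <<'E'
def wray(u,v,z,i=None):
    i=i or r.camera_info("wrist");f=210/np.tan(np.radians(i["fovy"]/2));P=i["pose"]
    a=np.array([u-i["cx"],v-i["cy"]]);n=np.hypot(*a)+1e-9;t=n/f
    d=P[:3,:3]@np.r_[a/n*np.sin(t),np.cos(t)];o=P[:3,3];return (o+d*(z-o[2])/d[2])[:2]
E
python3 -c "
from h import *
for n,p,z in(('w',(280,210),.137),('g',(284,130),.137),('b',(289,31),.137),('tray div1 L',(414,63),.03),('R',(462,67),.03),('div2 L',(412,124),.03),('R',(466,126),.03),('div3L',(411,185),.03),('R',(465,184),.03),('endL',(407,239),.03),('endR',(463,235),.03)): print(n,wray(*p,z).round(4))"
```

```text
w [0.6448 0.1528]
g [0.6419 0.09  ]
b [0.6383 0.013 ]
tray div1 L [0.4928 0.0103]
R [0.4273 0.0059]
div2 L [0.494  0.0817]
R [0.4193 0.0778]
div3L [0.49   0.1531]
R [0.4131 0.1498]
endL [0.4871 0.2211]
endR [0.404  0.2178]
```

>>> {"op": "play_rows", "data": {"rows": [[[0, 0.002, 0.003, 0.05, 0], [0, 0.002, 0.003, 0.1, 0], [0, 0.002, 0.003, 0.15, 0], [0, 0.002, 0.003, 0.2, 0], [0, 0.002, 0.003, 0.25, 0], [0, 0.002, 0.003, 0.28, 0], [0, 0.002, 0.003, 0.295, 0], [0, 0.002, 0.003, 0.295, 0]]]}}

```text
time_s: 2.2
tcp_pos: [0.6435, 0.1561, 0.0773]
eef_rot: [179.8, -0.1, -89.7]
contact_force: [0.0, 0.0, 0.1]
gripper_width: 0.0874
gripper_force: 0.0
```

>>> {"op": "play_rows", "data": {"rows": [[[0.3, 0, 0, 0, 0], [0.4, 0, 0, 0, 0], [0.45, 0, 0, 0, 0], [0.5, 0, 0, 0, 0], [0.55, 0, 0, 0, 0], [0.6, 0, 0, 0, 0], [0.7, 0, 0, 0, 0], [0.7, 0, 0, 0, 0]]]}}

```text
time_s: 2.87
tcp_pos: [0.6452, 0.1554, 0.0793]
eef_rot: [-180.0, 0.0, -89.8]
contact_force: [0.2, -0.5, -1.4]
gripper_width: 0.0398
gripper_force: 19.0
```

>>> {"op": "play_rows", "data": {"rows": [[[0.7, 0, 0, -0.03, 0], [0.7, 0, 0, -0.09, 0], [0.7, 0, 0, -0.15, 0], [0.7, 0, 0, -0.21, 0], [0.7, 0, 0, -0.26, 0], [0.7, 0, 0, -0.29, 0], [0.7, 0.02, 0.02, -0.29, 0], [0.7, 0.06, 0.06, -0.29, 0]]]}}

```text
time_s: 3.53
tcp_pos: [0.6164, 0.1266, 0.2244]
eef_rot: [-179.9, 0.0, -89.7]
contact_force: [-0.1, -0.0, -1.3]
gripper_width: 0.04
gripper_force: 24.8
```

>>> {"op": "play_rows", "data": {"rows": [[[0.7, 0.05, 0.05, 0, 0], [0.7, 0.1, 0.1, 0, 0], [0.7, 0.15, 0.15, 0, 0], [0.7, 0.2, 0.2, 0, 0], [0.7, 0.25, 0.25, 0, 0], [0.7, 0.29, 0.29, 0, 0], [0.7, 0.308, 0.306, 0, 0], [0.7, 0.308, 0.306, 0, 0]]]}}

```text
time_s: 4.2
tcp_pos: [0.4608, -0.0309, 0.2245]
eef_rot: [-180.0, 0.0, -89.9]
contact_force: [0.6, -0.3, -1.1]
gripper_width: 0.0397
gripper_force: 24.8
```

```bash
python3 -c "
from h import *
import cv2
for _ in range(3): print(r.get_state()['tcp_pos'], go(.4618,-.0285,.0625,-90))
cv2.imwrite('pics/w2.png',r.capture('wrist')[:,:,::-1])
print(go(.4618,-.0285,.0625,-90))"
```

```text
[ 0.46083953 -0.03087148  0.22446037] [-0.0047 -0.0019  0.3239  0.0016]
[ 0.46083953 -0.03087148  0.22446037] [-0.0047 -0.0019  0.3239  0.0016]
[ 0.46083953 -0.03087148  0.22446037] [-0.0047 -0.0019  0.3239  0.0016]
[-0.0029  0.001   0.3241  0.0018]
```

View pics/w2.png

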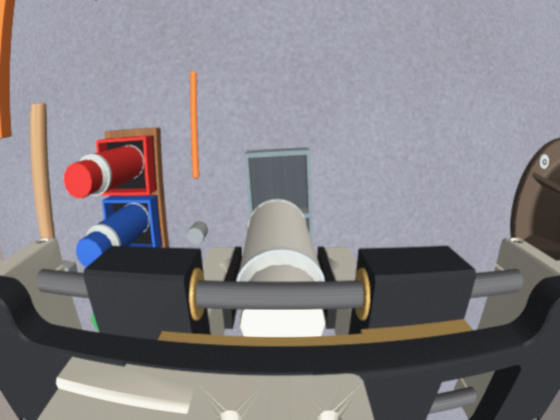

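The can hangs over the tray's end bay, whose outer end corners are at (247,152) and (308,150). I'll check the tray position from this view.

```bash
python3 -c "
from h import *
for n,p,z in(('endL',(247,152.5),.03),('endR',(308,150),.03),('divR',(309,215),.03)): print(n,wray(*p,z).round(4))"
```

```text
endL [ 0.4965 -0.0669]
endR [ 0.4301 -0.0698]
divR [0.4273 0.0041]
```

>>> {"op": "play_rows", "data": {"rows": [[[0.7, -0.004, 0, 0.06, 0], [0.7, -0.004, 0, 0.12, 0], [0.7, -0.004, 0, 0.18, 0], [0.7, -0.004, 0, 0.24, 0], [0.7, -0.004, 0, 0.28, 0], [0.7, -0.004, 0, 0.305, 0], [0.7, -0.004, 0, 0.318, 0], [0.7, -0.004, 0, 0.324, 0]]]}}

```text
time_s: 4.92
tcp_pos: [0.4636, -0.0268, 0.0614]
eef_rot: [179.9, -0.1, -89.7]
contact_force: [-0.8, -1.3, 10.8]
gripper_width: 0.0396
gripper_force: 25.0
```

>>> {"op": "play_rows", "data": {"rows": [[[0.7, 0, 0, 0, 0], [0.7, 0, 0, 0, 0], [0.5, 0, 0, 0, 0], [0.4, 0, 0, 0, 0], [0.2, 0, 0, 0, 0], [0, 0, 0, 0, 0], [0, 0, 0, 0, 0], [0, 0, 0, 0, 0]]]}}

```text
time_s: 5.58
tcp_pos: [0.4628, -0.0273, 0.0622]
eef_rot: [-180.0, 0.0, -89.8]
contact_force: [-0.2, -0.1, 0.0]
gripper_width: 0.0718
gripper_force: 0.0
```

>>> {"op": "play_rows", "data": {"rows": [[[0, 0, 0, 0, 0], [0, 0, 0, -0.04, 0], [0, 0, 0, -0.1, 0], [0, 0, 0, -0.16, 0], [0, 0, 0, -0.22, 0], [0, 0, 0, -0.28, 0], [0, 0, 0, -0.325, 0], [0, -0.02, -0.03, -0.325, 0]]]}}

```text
time_s: 6.25
tcp_pos: [0.4785, -0.0178, 0.23]
eef_rot: [-179.6, 0.1, -89.8]
contact_force: [0.7, 1.0, -0.1]
gripper_width: 0.0874
gripper_force: 0.0
```

>>> {"op": "play_rows", "data": {"rows": [[[0, -0.03, -0.05, 0, 0], [0, -0.07, -0.11, 0, 0], [0, -0.11, -0.17, 0, 0], [0, -0.15, -0.23, 0, 0], [0, -0.19, -0.29, 0, 0], [0, -0.212, -0.33, 0, 0], [0, -0.212, -0.33, 0, 0], [0, -0.212, -0.33, 0, 0]]]}}

```text
time_s: 6.92
tcp_pos: [0.6426, 0.0899, 0.223]
eef_rot: [179.9, -0.0, -89.7]
contact_force: [-1.4, -0.4, 0.5]
gripper_width: 0.0876
gripper_force: 0.0
```

```bash
python3 -c "
from h import *
import cv2
print(go(.6425,.0885,.078,-90))
i=r.camera_info('wrist');im=r.capture('wrist');cv2.imwrite('pics/w3.png',im[:,:,::-1])
h=cv2.cvtColor(im,cv2.COLOR_RGB2HSV)
for z in (0,):
  m=cv2.inRange(h,(50,120,120),(80,255,255));n,l,s,c=cv2.connectedComponentsWithStats(m)
  for k in range(1,n):
    if s[k,4]>100: print(s[k],c[k],wray(*c[k],.137,i))
print(wray(279,210,.137,i))
cv2.imwrite('pics/s3.png',r.capture('side')[:,:,::-1])
"
```

```text
[2.800e-03 2.000e-04 2.901e-01 2.900e-03]
[249 154  62  61 560] [278.03928571 173.42857143] [0.64239508 0.0572956 ]
[ 259  190   39   43 1269] [277.89440504 212.24034673] [0.64240682 0.08813131]
[0.64154649 0.08629741]
```

View pics/w3.png

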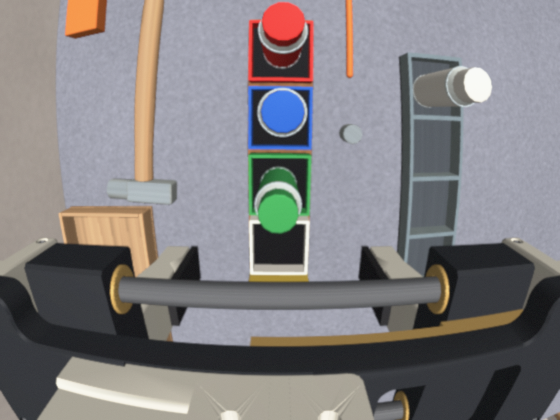

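View pics/s3.png

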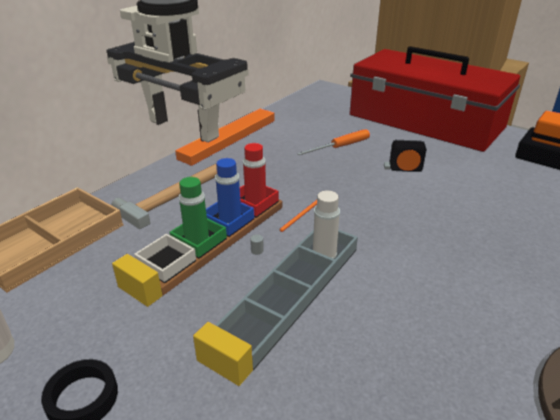

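White stands upright in the end bay, with its cap at (476,86) in the wrist view. Green's cap is at (278,212), directly below the tool, so I'll grasp green.

>>> {"op": "play_rows", "data": {"rows": [[[0, 0.003, 0, 0.05, 0], [0, 0.003, 0, 0.1, 0], [0, 0.003, 0, 0.15, 0], [0, 0.003, 0, 0.2, 0], [0, 0.003, 0, 0.25, 0], [0, 0.003, 0, 0.28, 0], [0, 0.003, 0, 0.293, 0], [0, 0.003, 0, 0.293, 0]]]}}

```text
time_s: 7.68
tcp_pos: [0.6409, 0.0871, 0.0772]
eef_rot: [179.9, -0.0, -89.8]
contact_force: [-0.7, -0.6, 0.6]
gripper_width: 0.0876
gripper_force: 0.0
```

>>> {"op": "play_rows", "data": {"rows": [[[0.3, 0, 0, 0, 0], [0.4, 0, 0, 0, 0], [0.45, 0, 0, 0, 0], [0.5, 0, 0, 0, 0], [0.55, 0, 0, 0, 0], [0.6, 0, 0, 0, 0], [0.7, 0, 0, 0, 0], [0.7, 0, 0, 0, 0]]]}}

```text
time_s: 8.35
tcp_pos: [0.6424, 0.0879, 0.0782]
eef_rot: [-180.0, 0.0, -89.8]
contact_force: [0.2, 0.2, -0.8]
gripper_width: 0.0399
gripper_force: 9.3
```

```bash
python3 -c "
from h import *
print(go(.458,.042,.225,-90))"
```

```text
[ 0.0904  0.3691 -0.2937  0.0027]
```

>>> {"op": "play_rows", "data": {"rows": [[[0.7, 0, 0, 0, 0], [0.7, 0, 0, -0.03, 0], [0.7, 0, 0, -0.09, 0], [0.7, 0, 0, -0.15, 0], [0.7, 0, 0, -0.21, 0], [0.7, 0, 0, -0.26, 0], [0.7, 0, 0, -0.29, 0], [0.7, 0.01, 0.03, -0.29, 0]]]}}

```text
time_s: 9.02
tcp_pos: [0.6305, 0.0837, 0.2268]
eef_rot: [-179.6, 0.1, -89.7]
contact_force: [0.3, 0.2, -0.5]
gripper_width: 0.0395
gripper_force: 24.9
```

>>> {"op": "play_rows", "data": {"rows": [[[0.7, 0.01, 0.05, 0, 0], [0.7, 0.03, 0.11, 0, 0], [0.7, 0.045, 0.17, 0, 0], [0.7, 0.06, 0.23, 0, 0], [0.7, 0.07, 0.28, 0, 0], [0.7, 0.08, 0.32, 0, 0], [0.7, 0.08, 0.339, 0, 0], [0.7, 0.08, 0.339, 0, 0]]]}}

```text
time_s: 9.68
tcp_pos: [0.4563, 0.0419, 0.2235]
eef_rot: [-180.0, 0.1, -89.8]
contact_force: [0.2, -1.2, -1.2]
gripper_width: 0.0394
gripper_force: 24.9
```

```bash
python3 -c "
from h import *
print(go(.458,.042,.0635,-90),r.get_state()['gripper_force'])"
```

```text
[-2.0e-04 -3.5e-03  3.2e-01  2.8e-03] 24.925537705421448
```

>>> {"op": "play_rows", "data": {"rows": [[[0.7, 0, -0.002, 0.06, 0], [0.7, 0, -0.002, 0.12, 0], [0.7, 0, -0.002, 0.18, 0], [0.7, 0, -0.002, 0.24, 0], [0.7, 0, -0.002, 0.28, 0], [0.7, 0, -0.002, 0.305, 0], [0.7, 0, -0.002, 0.315, 0], [0.7, 0, -0.002, 0.32, 0]]]}}

```text
time_s: 10.35
tcp_pos: [0.4592, 0.0422, 0.062]
eef_rot: [179.9, -0.1, -89.8]
contact_force: [-0.2, 0.6, -0.8]
gripper_width: 0.0396
gripper_force: 24.9
```

>>> {"op": "play_rows", "data": {"rows": [[[0.7, 0, 0, 0, 0], [0.7, 0, 0, 0, 0], [0.5, 0, 0, 0, 0], [0.4, 0, 0, 0, 0], [0.2, 0, 0, 0, 0], [0, 0, 0, 0, 0], [0, 0, 0, 0, 0], [0, 0, 0, 0, 0]]]}}

```text
time_s: 11.02
tcp_pos: [0.459, 0.0422, 0.0633]
eef_rot: [-180.0, 0.0, -89.8]
contact_force: [-0.4, 0.4, 0.6]
gripper_width: 0.0716
gripper_force: 0.0
```

>>> {"op": "play_rows", "data": {"rows": [[[0, 0, 0, 0, 0], [0, 0, 0, -0.04, 0], [0, 0, 0, -0.1, 0], [0, 0, 0, -0.16, 0], [0, 0, 0, -0.22, 0], [0, 0, 0, -0.28, 0], [0, 0, 0, -0.325, 0], [0, 0.01, -0.03, -0.325, 0]]]}}

```text
time_s: 11.68
tcp_pos: [0.4751, 0.038, 0.2311]
eef_rot: [-179.6, 0.2, -89.7]
contact_force: [1.4, 0.7, -0.3]
gripper_width: 0.0876
gripper_force: 0.0
```

>>> {"op": "play_rows", "data": {"rows": [[[0, 0.01, -0.05, 0, 0], [0, 0.02, -0.11, 0, 0], [0, 0.03, -0.17, 0, 0], [0, 0.04, -0.23, 0, 0], [0, 0.05, -0.29, 0, 0], [0, 0.054, -0.334, 0, 0], [0, 0.054, -0.334, 0, 0], [0, 0.054, -0.334, 0, 0]]]}}

```text
time_s: 12.35
tcp_pos: [0.6414, 0.0105, 0.2241]
eef_rot: [179.9, -0.0, -89.8]
contact_force: [-0.1, -0.5, -0.4]
gripper_width: 0.0876
gripper_force: 0.0
```

```bash
python3 -c "
from h import *
import cv2
i=r.camera_info('wrist');im=r.capture('wrist');cv2.imwrite('pics/w4.png',im[:,:,::-1])
h=cv2.cvtColor(im,cv2.COLOR_RGB2HSV)
m=cv2.inRange(h,(105,150,150),(125,255,255));n,l,s,c=cv2.connectedComponentsWithStats(m)
for k in range(1,n):
    if s[k,4]>100: print(s[k],c[k],wray(*c[k],.137,i))
print(go(.639,.010,.078,-90))
"
```

```text
[ 248  161   62   71 1836] [279.541939   202.71949891] [0.64000899 0.00131669]
[0.0014 0.0035 0.2931 0.0022]
```

View pics/w4.png

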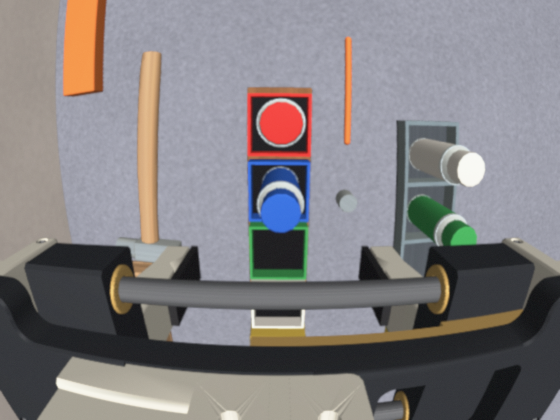

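White (464,169) and green (459,236) stand upright in their bays. Blue's cap is at (281,213), under the tool.

>>> {"op": "play_rows", "data": {"rows": [[[0, 0.002, 0.002, 0.05, 0], [0, 0.002, 0.002, 0.1, 0], [0, 0.002, 0.002, 0.15, 0], [0, 0.002, 0.002, 0.2, 0], [0, 0.002, 0.002, 0.25, 0], [0, 0.002, 0.002, 0.28, 0], [0, 0.002, 0.002, 0.293, 0], [0, 0.002, 0.002, 0.293, 0]]]}}

```text
time_s: 13.07
tcp_pos: [0.6386, 0.0099, 0.078]
eef_rot: [179.9, -0.0, -89.8]
contact_force: [0.2, -0.4, -0.0]
gripper_width: 0.0874
gripper_force: 0.0
```

>>> {"op": "play_rows", "data": {"rows": [[[0.3, 0, 0, 0, 0], [0.4, 0, 0, 0, 0], [0.45, 0, 0, 0, 0], [0.5, 0, 0, 0, 0], [0.55, 0, 0, 0, 0], [0.6, 0, 0, 0, 0], [0.7, 0, 0, 0, 0], [0.7, 0, 0, 0, 0]]]}}

```text
time_s: 13.73
tcp_pos: [0.6401, 0.0098, 0.0792]
eef_rot: [-180.0, 0.0, -89.8]
contact_force: [0.5, -0.8, 0.6]
gripper_width: 0.0399
gripper_force: 2.8
```

```bash
python3 -c "
from h import *
print(go(.454,.114,.225,-90))"
```

```text
[-0.2098  0.3714 -0.2917  0.0026]
```

>>> {"op": "play_rows", "data": {"rows": [[[0.7, 0, 0, 0, 0], [0.7, 0, 0, 0, 0], [0.7, 0, 0, -0.03, 0], [0.7, 0, 0, -0.09, 0], [0.7, 0, 0, -0.15, 0], [0.7, 0, 0, -0.21, 0], [0.7, 0, 0, -0.26, 0], [0.7, 0, 0, -0.29, 0]]]}}

```text
time_s: 14.4
tcp_pos: [0.6409, 0.0099, 0.2273]
eef_rot: [-179.8, 0.0, -89.8]
contact_force: [0.6, -0.3, -1.2]
gripper_width: 0.0394
gripper_force: 25.0
```

>>> {"op": "play_rows", "data": {"rows": [[[0.7, -0.02, 0.03, 0, 0], [0.7, -0.05, 0.08, 0, 0], [0.7, -0.08, 0.14, 0, 0], [0.7, -0.115, 0.2, 0, 0], [0.7, -0.15, 0.26, 0, 0], [0.7, -0.18, 0.32, 0, 0], [0.7, -0.205, 0.36, 0, 0], [0.7, -0.21, 0.371, 0, 0]]]}}

```text
time_s: 15.07
tcp_pos: [0.4513, 0.115, 0.2242]
eef_rot: [180.0, 0.1, -89.7]
contact_force: [-0.6, -0.2, -1.4]
gripper_width: 0.0397
gripper_force: 25.0
```

```bash
python3 -c "
from h import *
print(go(.454,.114,.0635,-90),r.get_state()['gripper_force'])"
```

```text
[ 0.0019 -0.0054  0.3213  0.0035] 24.99272972345352
```

>>> {"op": "play_rows", "data": {"rows": [[[0.7, 0, -0.002, 0.06, 0], [0.7, 0, -0.002, 0.12, 0], [0.7, 0, -0.002, 0.18, 0], [0.7, 0, -0.002, 0.24, 0], [0.7, 0, -0.002, 0.28, 0], [0.7, 0, -0.002, 0.305, 0], [0.7, 0, -0.002, 0.315, 0], [0.7, 0, -0.002, 0.32, 0]]]}}

```text
time_s: 15.73
tcp_pos: [0.4549, 0.1137, 0.0632]
eef_rot: [179.9, -0.1, -89.8]
contact_force: [-0.8, 0.5, -1.5]
gripper_width: 0.0395
gripper_force: 25.0
```

>>> {"op": "play_rows", "data": {"rows": [[[0.7, 0, 0, 0, 0], [0.7, 0, 0, 0, 0], [0.5, 0, 0, 0, 0], [0.4, 0, 0, 0, 0], [0.2, 0, 0, 0, 0], [0, 0, 0, 0, 0], [0, 0, 0, 0, 0], [0, 0, 0, 0, 0]]]}}

```text
time_s: 16.4
tcp_pos: [0.4553, 0.1142, 0.0643]
eef_rot: [-180.0, 0.0, -89.8]
contact_force: [-0.3, -0.2, 1.5]
gripper_width: 0.0719
gripper_force: 0.0
```

>>> {"op": "play_rows", "data": {"rows": [[[0, 0, 0, 0, 0], [0, 0, 0, -0.04, 0], [0, 0, 0, -0.1, 0], [0, 0, 0, -0.16, 0], [0, 0, 0, -0.22, 0], [0, 0, 0, -0.28, 0], [0, 0, 0, -0.325, 0], [0, 0.03, -0.03, -0.325, 0]]]}}

```text
time_s: 17.07
tcp_pos: [0.4716, 0.1011, 0.2321]
eef_rot: [-179.6, 0.2, -89.6]
contact_force: [1.2, 0.4, 0.0]
gripper_width: 0.0878
gripper_force: 0.0
```

>>> {"op": "play_rows", "data": {"rows": [[[0, 0.05, -0.05, 0, 0], [0, 0.1, -0.1, 0, 0], [0, 0.15, -0.16, 0, 0], [0, 0.2, -0.21, 0, 0], [0, 0.25, -0.27, 0, 0], [0, 0.3, -0.32, 0, 0], [0, 0.32, -0.342, 0, 0], [0, 0.32, -0.342, 0, 0]]]}}

```text
time_s: 17.73
tcp_pos: [0.6435, -0.0627, 0.2249]
eef_rot: [179.9, -0.0, -89.9]
contact_force: [-0.4, 0.1, 0.1]
gripper_width: 0.088
gripper_force: 0.0
```

```bash
python3 -c "
from h import *
import cv2
i=r.camera_info('wrist');im=r.capture('wrist');cv2.imwrite('pics/w5.png',im[:,:,::-1])
h=cv2.cvtColor(im,cv2.COLOR_RGB2HSV)
m=cv2.inRange(h,(0,170,190),(6,255,255))|cv2.inRange(h,(175,170,190),(180,255,255));n,l,s,c=cv2.connectedComponentsWithStats(m)
for k in range(1,n):
    if s[k,4]>100: print(s[k],c[k],wray(*c[k],.137,i))
print(go(.639,-.061,.078,-90))
"
```

```text
[ 251  163   61   72 1633] [281.90018371 206.64298836] [ 0.64015788 -0.0685487 ]
[-0.0011  0.0066  0.2942  0.001 ]
```

View pics/w5.png

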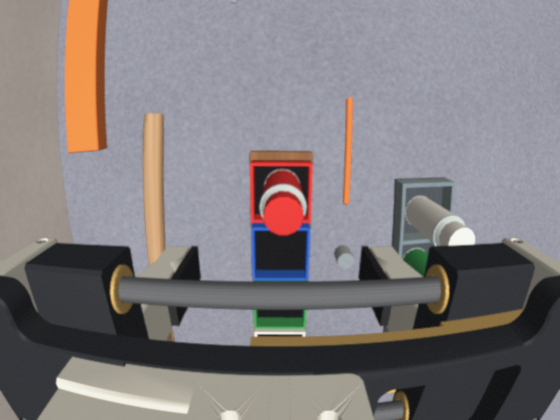

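Red's cap is at (283,214), about 3 mm towards −x from the tool, so I'll shift by that amount and grasp.

>>> {"op": "play_rows", "data": {"rows": [[[0, 0, 0.006, 0.05, 0], [0, 0, 0.006, 0.1, 0], [0, 0, 0.006, 0.15, 0], [0, 0, 0.006, 0.2, 0], [0, 0, 0.006, 0.25, 0], [0, 0, 0.006, 0.28, 0], [0, 0, 0.006, 0.293, 0], [0, 0, 0.006, 0.293, 0]]]}}

```text
time_s: 18.45
tcp_pos: [0.6375, -0.0596, 0.0787]
eef_rot: [179.8, -0.0, -89.7]
contact_force: [-0.2, 0.7, 1.2]
gripper_width: 0.0877
gripper_force: 0.0
```

>>> {"op": "play_rows", "data": {"rows": [[[0.3, 0, 0, 0, 0], [0.4, 0, 0, 0, 0], [0.45, 0, 0, 0, 0], [0.5, 0, 0, 0, 0], [0.55, 0, 0, 0, 0], [0.6, 0, 0, 0, 0], [0.7, 0, 0, 0, 0], [0.7, 0, 0, 0, 0]]]}}

```text
time_s: 19.12
tcp_pos: [0.639, -0.0602, 0.0802]
eef_rot: [-180.0, 0.0, -89.8]
contact_force: [-0.0, -0.6, -0.1]
gripper_width: 0.04
gripper_force: 8.2
```

```bash
python3 -c "
from h import *
print(go(.450,.186,.225,-90))"
```

```text
[-0.4938  0.376  -0.2896  0.0027]
```

>>> {"op": "play_rows", "data": {"rows": [[[0.7, 0, 0, 0, 0], [0.7, 0, 0, 0, 0], [0.7, 0, 0, -0.03, 0], [0.7, 0, 0, -0.09, 0], [0.7, 0, 0, -0.15, 0], [0.7, 0, 0, -0.21, 0], [0.7, 0, 0, -0.26, 0], [0.7, 0, 0, -0.29, 0]]]}}

```text
time_s: 19.78
tcp_pos: [0.6397, -0.0602, 0.2284]
eef_rot: [-179.8, 0.0, -89.8]
contact_force: [-0.5, 0.6, -1.1]
gripper_width: 0.0399
gripper_force: 24.9
```

>>> {"op": "play_rows", "data": {"rows": [[[0.7, -0.02, 0.02, 0, 0], [0.7, -0.06, 0.05, 0, 0], [0.7, -0.11, 0.09, 0, 0], [0.7, -0.16, 0.13, 0, 0], [0.7, -0.21, 0.17, 0, 0], [0.7, -0.26, 0.21, 0, 0], [0.7, -0.31, 0.24, 0, 0], [0.7, -0.36, 0.275, 0, 0]]]}}

```text
time_s: 20.45
tcp_pos: [0.4989, 0.1202, 0.2242]
eef_rot: [179.9, -0.0, -89.8]
contact_force: [1.1, 1.9, -1.1]
gripper_width: 0.039
gripper_force: 24.9
```

>>> {"op": "play_rows", "data": {"rows": [[[0.7, -0.05, 0.04, 0, 0], [0.7, -0.09, 0.07, 0, 0], [0.7, -0.12, 0.09, 0, 0], [0.7, -0.134, 0.101, 0, 0], [0.7, -0.134, 0.101, 0, 0], [0.7, -0.134, 0.101, 0, 0], [0.7, -0.134, 0.101, 0, 0], [0.7, -0.134, 0.101, 0, 0]]]}}

```text
time_s: 21.12
tcp_pos: [0.4501, 0.1855, 0.2248]
eef_rot: [180.0, -0.0, -89.8]
contact_force: [0.2, -0.6, -0.9]
gripper_width: 0.0395
gripper_force: 24.9
```

```bash
python3 -c "
from h import *
print(go(.450,.186,.0635,-90),r.get_state()['gripper_force'])"
```

```text
[-1.100e-03  3.000e-04  3.226e-01  2.000e-03] 24.93584543466568
```

>>> {"op": "play_rows", "data": {"rows": [[[0.7, -0.002, 0, 0.06, 0], [0.7, -0.002, 0, 0.12, 0], [0.7, -0.002, 0, 0.18, 0], [0.7, -0.002, 0, 0.24, 0], [0.7, -0.002, 0, 0.28, 0], [0.7, -0.002, 0, 0.305, 0], [0.7, -0.002, 0, 0.315, 0], [0.7, -0.002, 0, 0.32, 0]]]}}

```text
time_s: 21.78
tcp_pos: [0.4499, 0.1862, 0.0642]
eef_rot: [179.9, -0.1, -89.8]
contact_force: [0.4, 0.5, -0.7]
gripper_width: 0.0394
gripper_force: 24.9
```

>>> {"op": "play_rows", "data": {"rows": [[[0.7, 0, 0, 0, 0], [0.7, 0, 0, 0, 0], [0.5, 0, 0, 0, 0], [0.4, 0, 0, 0, 0], [0.2, 0, 0, 0, 0], [0, 0, 0, 0, 0], [0, 0, 0, 0, 0], [0, 0, 0, 0, 0]]]}}

```text
time_s: 22.45
tcp_pos: [0.4499, 0.1872, 0.0653]
eef_rot: [-180.0, 0.0, -89.8]
contact_force: [0.3, -1.1, 0.2]
gripper_width: 0.0719
gripper_force: 0.0
```

>>> {"op": "play_rows", "data": {"rows": [[[0, 0, 0, 0, 0], [0, 0, 0, -0.04, 0], [0, 0, 0, -0.1, 0], [0, 0, 0, -0.16, 0], [0, 0, 0, -0.22, 0], [0, 0, 0, -0.28, 0], [0, 0, 0, -0.33, 0], [0, 0, 0, -0.33, 0]]]}}

```text
time_s: 23.12
tcp_pos: [0.4522, 0.1885, 0.2356]
eef_rot: [-179.6, 0.3, -89.7]
contact_force: [1.4, -0.1, -0.5]
gripper_width: 0.0879
gripper_force: 0.0
```

>>> {"op": "play_rows", "data": {"rows": [[[0, -0.02, -0.05, 0, 0], [0, -0.04, -0.1, 0, 0], [0, -0.06, -0.15, 0, 0], [0, -0.08, -0.2, 0, 0], [0, -0.1, -0.25, 0, 0], [0, -0.1, -0.3, 0, 0], [0, -0.1, -0.3, 0, 0], [0, -0.1, -0.3, 0, 0]]]}}

```text
time_s: 23.78
tcp_pos: [0.6002, 0.2375, 0.2284]
eef_rot: [179.9, -0.1, -89.8]
contact_force: [-0.2, 0.0, -1.3]
gripper_width: 0.0877
gripper_force: 0.0
```

```bash
python3 -c "
from h import *
import cv2
a=r.capture('scene')[60:220,180:400,::-1];b=r.capture('side')[170:390,140:380,::-1]
a=cv2.resize(a,(440,320));b=cv2.resize(b,(349,320))
cv2.imwrite('pics/f.png',np.hstack([a,b]))"
```

```text
(no output)
```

View pics/f.png

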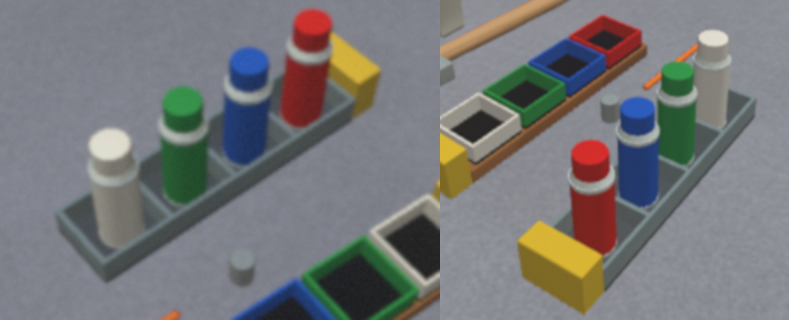

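The composite shows all four cans standing upright in the new tray. From the yellow block the order is red, blue, green, white. I'll check their centring numerically.

```bash
python3 -c "
from h import *
A=dict(red=(313,24,591,153,.108),blue=(249,63,637,111,.036),green=(182,104,678,75,-.036),white=(110,144,713,39,-.108))
t=np.radians(3.1);R=np.array([[np.cos(t),-np.sin(t)],[np.sin(t),np.cos(t)]])
for k,(a,b,c,d,y) in A.items():
    for n,p in(('scene',ray('scene',a/2+179.75,b/2+59.75,.12)),('side',ray('side',(c-440)/1.4545+139.8,d/1.4545+169.8,.12))):
        print(k,n,(1e3*(R.T@(p-[.455,.076])-[0,y])).round(1))"
```

```text
red scene [ 5.4 -1.5]
red side [-1.2  3.3]
blue scene [ 6.2 -1.8]
blue side [-1.4  6.9]
green scene [ 7.2 -0.8]
green side [-2.9 10.3]
white scene [4.8 2.5]
white side [0.7 6.7]
```

All four cans are within about 5 mm of their bay centres when the two views are averaged.

```bash
python3 -c "
from plant import r
print(r.close_job())"
```

```text
the job is handed in; nothing more can be done
None
```

I handed the job in at about 24 s: all four cans stand upright in the new rack in reverse order (red, blue, green, white from its yellow block), within about 5 mm of their bay centres by my camera check; no verdict came back.

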